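Lower the lift arm of a ratchet stand and reset its pawl

ROBOT

A 6-joint arm with a two-finger parallel gripper is mounted at the origin on the work surface. World frame = base frame: x ahead of the robot, y to its left, z up, the work surface at z = 0. Lengths are in m, angles in degrees, forces in N, time in s.
With the tool pointing down it reaches from about 0.3 to 0.75 m from the base axis. Payload 8.5 kg.
Tool frame: the origin (TCP) lies on the mounting face of the last link; the fingertips stand 173 mm ahead of it and the grasp point (between the pads) lies 155 mm ahead of it (env.tips_ahead is the distance from the TCP to the fingertips, in m); z points along the fingers, x is the direction in which the jaws open and shut, and the axes are right-handed (so a half turn about z gives the same grasp; the last joint's range is limited). The gripper opens to 85 mm and grips with 20 to 120 N. Pads are 22 mm wide; open, the fingers measure 114 mm over their backs; the gripper's body (76 mm by 85 mm) begins 54 mm behind the grasp point. The pads swing forward as they close: fully open they stand 13 mm farther back than shut.
Start: joints at [55.674, 21.807, 74.336, -0, 83.858, -12.336], TCP at [0.206, 0.51, 0.405] pointing down, gripper open.
Joint ranges: [-178.18, 178.18], [-50.72, 133.34], [12.68, 142.11], [-81.47, 261.47], [9.98, 163.14], [-165.26, 165.26]. Speed limits (degrees/s): [136.94, 136.94, 180, 180, 180, 180].

INTERFACE

Orientations are given as a 3x3 rotation matrix whose columns are the frame's x, y, z axes.
In Python, from rig import env gives the robot as it stands. The module is installed in compiled form; this text tells all that it offers.
- The arm moves only by the tool step_arm, never from a script. Its argument "increments" is a list of rows, each an object of numbers: "x", "y", "z": the shift along the tool's x, y, z in cm; "wx", "wy", "wz": the turn, a rotation vector about the tool's x, y, z in rad; "gripper": the finger opening in cm, from 0 to 8.54. A call has 1 to 20 rows; each row shifts and turns the commanded pose from where the row before left it, along the tool's axes as they then stand; what a row does not reach is not made up. A row lasts 1/10 s, in which the tool goes at most 50 mm and 8.59 degrees, less where a joint would pass 70% of its speed; a pose out of reach is approached as far as the arm can. A call with a gripper value outside its range is refused whole. The fingers move at their own pace and stop on an object; "newtons" is the grip in N (left out, the last holds). Time passes only in rows, so rows that do not move let the fingers close. It gives the time, the measured TCP pose, the force and the opening at its end, in the units of the state.
- env.observe(): the state, without advancing time (a new reading comes with each control period).
- env.get_image(name): name is "side" or "top"; returns a dict with "color" (480x640x3 uint8, blue, green, red), "camera_matrix" (3x3 intrinsics, pixels), "rvec" (rotation vector, rad) and "tvec" (3), from world to camera coordinates, as OpenCV has them. Camera axes: x right, y down, z forward; pixel columns grow to the right and rows downward; lengths in m; the calibration is good to about 2 mm. A picture is of the moment at which its call begins. There is no depth.
- env.close_job(): hands the job in, once; it reports no verdict.
The state is a dict: "time_s": time; "q": joint angles; "qvel": joint speeds; "joint_efforts": joint torques, N m; "position": TCP position; "tool_rot": TCP orientation; "ft_force": force on the tool from outside, world axes, zero at the start; "wrist_torque": the same for the moment, N m; "grip_width": finger opening in m.
Only numpy, scipy, OpenCV 4.12 (cv2) and the standard library are available. Lean on these libraries where they do the work, as an engineer would, in place of code of your own. Each camera call takes 0.05 s, during which the arm holds its last target. There are 200 camera calls.

TASK

The underwater vehicle is to be laid level on its bench stand, so the stand's raised lift arm must come down: with the fingertips press the thumb pad on the tail of the ratchet pawl down until the pawl snaps over and stays free, then push the outer end of the lift arm down past the teeth until it lies on its rubber stop. Then press the nose end of the pawl back down until it snaps home in the teeth, so that the ratchet is set for the next lift. Only press and push: grasp and lift nothing, never force the arm against the teeth or heave it further up, and leave the loose things around the stand where they are.

Things in the scene. Friction and masses are not known exactly. Their poses are not given: they have to be found in the camera images.
- stand: Black steel bench stand, fixed to the table: two rails (x -245 to 285 mm, 165 mm over their outsides, top 37 mm up), two fixed rubber wheels at x = -186 mm, 127 mm high. Origin on the table below the lift arm's hinge, midway between the rails; x along the rails towards the arm's free end, y towards the ratchet side (toothed wheel, radius 60 mm, and pawl at y = 95 mm), z up.
- lift_hinge (a point): Point on the lift arm's hinge axis, 80 mm above the table in the middle plane of the stand (x = 0, y = 0 in the stand's frame). The axis runs along the stand's y. Fixed.
- lift_arm (a joint): Angle of the lift arm above level, rad. 0 = level on its rubber stop (which gives 2 or 3 mm at most); starts raised, 0.50 to 0.93. The hinge is stiff: the arm stays where it is left; with the pawl free, 2 to 6 N square to its outer end moves it down. With the pawl in, it is blocked at the next tooth (teeth every 0.24 rad).
- lift_head (a point): Centre of the flat top of the lift arm's T-shaped outer end, between its two rubber wheels: 210 mm from the hinge along the arm, 10 mm above the arm's centre line, 90 mm above the table when level. The flat is 28 mm long and clear for 88 mm between the wheels, which stand 37 mm above it. The bar behind it is 30 mm wide. The point moves with the arm; its x points outwards along the arm.
- pawl (a joint): Angle of the plain steel ratchet pawl, a rocker with an over-centre spring, rad. 0 = nose home in the teeth (to 0.11 where it rests on a tooth's back); 0.42 = free, tail down on its stop. The spring flips at 0.20: below, the pawl snaps back in; above, it snaps to free and stays. 2 to 4 N on a pad flips it, up to 8 N on the tail if the arm has just been leaned on.
- pawl_tail (a point): Centre of the top of the ribbed thumb pad on the pawl's tail, 34 mm (along the stand's x) by 32 mm, 48 mm from the pawl's pin on the side away from the lift arm. 151 mm above the table with the pawl in the teeth, about 20 mm lower when it is free. Pressed straight down. Moves with the pawl.
- pawl_nose (a point): Centre of the top of the flat pad over the pawl's nose, 28 mm (along the stand's x) by 32 mm, 66 mm from the pin towards the lift arm, above the hinge axis. 153 mm above the table with the pawl home, about 25 mm higher when it is free. Pressed straight down to put the pawl back. Moves with the pawl.
- can: Bystander: plain aluminium drink can, 66 mm across, 115 mm tall, standing. Origin at the centre of its underside. Not to be moved.
- tape_roll: Bystander: roll of black tape lying flat, 100 mm across, 24 mm high. Origin at the centre of its underside. Not to be moved.
- screwdriver: Bystander: screwdriver with a black handle, 190 mm long, lying along the side of the stand that faces the robot. Not to be moved.
- spanner: Bystander: steel spanner, 115 mm long, lying on the table between the rails below the lift arm (the lowered arm clears it). Not to be moved.
- battery: Bystander: flat grey and black battery pack, 130 x 43 x 32 mm, lying on the ratchet side of the stand. Origin at the centre of its underside. Not to be moved.
- end_cap: Bystander: turned aluminium hull end cap, 116 mm across, 42 mm high, off the stand's end behind the pawl. Origin at the centre of its underside. Not to be moved.
- propeller: Bystander: white two-blade propeller, 210 mm long, 12 mm high, lying off the stand's other end. Origin at the centre of its underside. Not to be moved.

How it is judged (in metres and radians):
On the way, in this order (a step that is already met when the one before it is completed fails the run):
1. the pawl is pressed free and the arm is still up (value of joint pawl above 0.3 rad and value of joint lift_arm above 0.4 rad), for 0.2 s.
2. the lift arm is pushed down onto its stop, the pawl still free (value of joint lift_arm below 0.04 rad and value of joint pawl above 0.3 rad), for 0.2 s.
3. the pawl is pressed home in the teeth, the arm still down (value of joint lift_arm below 0.04 rad and value of joint pawl below 0.06 rad), for 0.2 s.
At the end, for the whole second after the job is handed in: The lift arm lies level on its rubber stop (joint below 0.04 rad), the pawl is home in the teeth (joint below 0.06 rad), and both are at rest (all of step 3 and velocity of joint lift_arm between -0.05 and 0.05 rad/s and velocity of joint pawl between -0.05 and 0.05 rad/s); the robot touches nothing.
It fails at once if the raised arm or the stand is forced while the pawl is still in the teeth: more than 40 N from the fingers (contact force between the fingers and stand above 40 N and value of joint pawl below 0.15 rad and value of joint lift_arm above 0.1 rad).
It fails at once if the lift arm is heaved further up (above 1.0 rad) (value of joint lift_arm above 1 rad).
It fails at once if a loose thing beside the stand is moved or lifted by more than 30 mm (distance of any of can, tape_roll, screwdriver, spanner, battery, end_cap, propeller from where it was at the start of the episode above 0.03 m).
It also fails if it takes over 48 s, if anything falls off the work surface, if the arm or the gripper's body presses on something with over 40 N, if the wrist force passes 120 N, or if a joint passes its speed limit or range.

## Working session

There is one attempt and no reset: what is moved stays moved. The work goes in short steps, Python scripts to look and compute and a tool call to move; the robot and the scene stay as the last step left them, time stands still between calls to the robot, and variables do not carry over. Pictures are saved under pics/ and viewed, about 8 in all and at most 12, crops included, and the job is handed in when it is done.

Besides the shell and the picture viewer there is one more tool, called after "Emit:" as a command line: name --argument value ..., lists and objects as JSON in quotes. step_arm: Moves the arm, as the interface text tells. Its arguments: {"type":"object","properties":{"increments":{"type":"array"},"newtons":{"type":"number"}},"required":["increments"]}

```bash
mkdir -p pics
cat > h.py <<'E'
import numpy as np, cv2
from rig import env
def cam(n):
    d=env.get_image(n); R=cv2.Rodrigues(np.array(d["rvec"],float))[0]
    return d["color"],np.array(d["camera_matrix"]),R,np.array(d["tvec"],float).ravel()
def ray(c,uv):
    _,K,R,t=c; d=R.T@np.linalg.solve(K,[uv[0],uv[1],1.]); return -R.T@t,d/np.linalg.norm(d)
def onz(c,uv,z):
    o,d=ray(c,uv); return o+d*(z-o[2])/d[2]
def proj(c,p):
    _,K,R,t=c; q=K@(R@np.array(p,float)+t); return q[:2]/q[2]
def tri(c1,u1,c2,u2):
    o1,d1=ray(c1,u1);o2,d2=ray(c2,u2)
    s=np.linalg.lstsq(np.c_[d1,-d2],o2-o1,rcond=None)[0]
    a=o1+s[0]*d1;b=o2+s[1]*d2; return (a+b)/2,np.linalg.norm(a-b)
E
python3 - <<'E'
from h import *
import pickle
D={}
for n in("side","top"):
    c=cam(n);D[n]=c;cv2.imwrite(f"pics/{n}0.png",c[0]);print(n,c[1].tolist(),(-c[2].T@c[3]).round(3),c[2][2].round(3))
pickle.dump(D,open("d0.pkl","wb"))
s=env.observe();print(s["position"],s["tool_rot"],s["time_s"],env.tips_ahead)
E
```

```text
side [[527.2254244866558, 0.0, 323.99393980863925], [0.0, 527.2254244866558, 230.96176975763302], [0.0, 0.0, 1.0]] [ 0.364 -0.926  0.987] [ 0.181  0.703 -0.688]
top [[526.4740240921781, 0.0, 322.57158460707996], [0.0, 526.4740240921781, 234.21440835754018], [0.0, 0.0, 1.0]] [ 0.368 -0.006  1.445] [ 0.142  0.005 -0.99 ]
[0.20594406 0.5099612  0.40417562] [[ 3.74437260e-01  9.27251990e-01 -6.96279663e-04]
 [ 9.27251394e-01 -3.74437829e-01 -1.07863278e-03]
 [-1.26087784e-03 -2.41745985e-04 -9.99999176e-01]] 0.1 0.1734
```

View pics/side0.png

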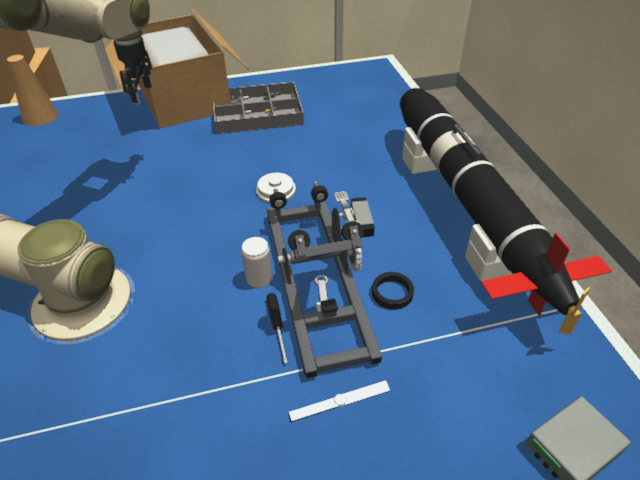

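View pics/top0.png

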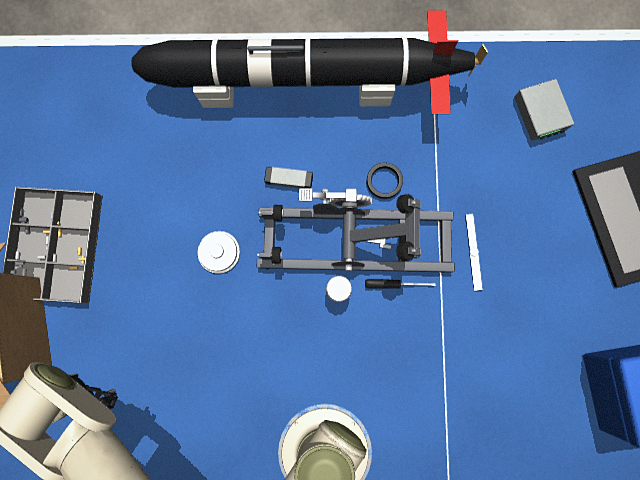

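Side view: the stand is centred near (320,280), its raised arm pointing toward the camera with the cross-bar at about (330,250). Top view: rails span (258..453, 208..270), pawl at (305..370,195), arm head at about (410,230). I'll crop both for detail.

Run:
```python
from h import *
import pickle
D=pickle.load(open("d0.pkl","rb"))
cv2.imwrite("pics/t1.png",cv2.resize(D["top"][0][155:305,250:460],(798,570),interpolation=cv2.INTER_CUBIC))
cv2.imwrite("pics/s1.png",cv2.resize(D["side"][0][175:385,245:405],None,fx=2.8,fy=2.8,interpolation=cv2.INTER_CUBIC))
c=D["top"]
# rails at z=.037: dark mask
for uv in [(258,208),(453,212),(258,271),(453,271)]: print(uv,onz(c,uv,.037).round(4))
```

```text
(258, 208) [0.6436 0.1762 0.037 ]
(453, 212) [ 0.6284 -0.3537  0.037 ]
(258, 271) [0.4719 0.1743 0.037 ]
(453, 271) [ 0.4683 -0.347   0.037 ]
```

View pics/t1.png

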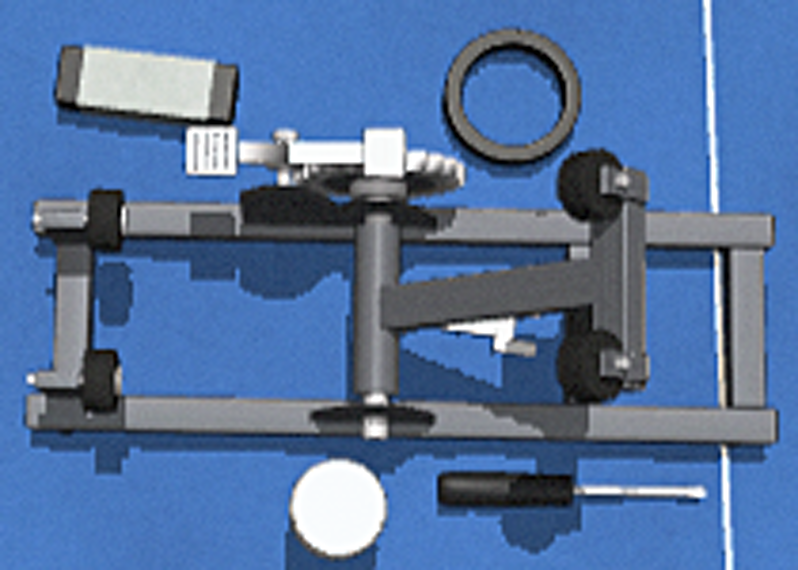

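View pics/s1.png

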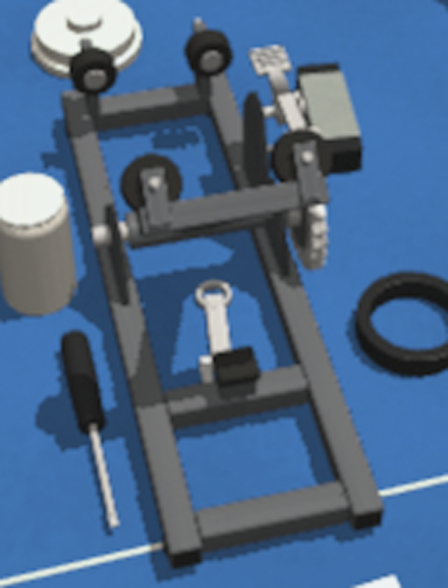

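Run:
```python
from h import *
import pickle
D=pickle.load(open("d0.pkl","rb"));T=D["top"];S=D["side"]
t=lambda u,v:(250+u/3.8,155+v/3.8); s=lambda u,v:(245+u/2.8,175+v/2.8)
tail=tri(T,t(211,151),S,s(270,60)); print("tail",tail)
print("nose z.153",onz(T,t(384,152),.153), "tail z.151",onz(T,t(211,151),.151))
for a,b in [((590,185),(300,157)),((588,366),(152,183)),((375,428),(100,233))]: print(tri(T,t(*a),S,s(*b)))
c=[onz(T,t(*p),.037)[:2] for p in [(33,200),(775,213),(25,430),(778,441)]]
print(np.round(c,4))
A,B,C,Dd=c
ex=((B-A)+(Dd-C));ex/=np.linalg.norm(ex);ey=np.array([-ex[1],ex[0]])
cen=np.mean(c,0);O=cen-.02*ex;print("yaw",np.degrees(np.arctan2(ex[1],ex[0])),"O",O,ex,ey)
P=lambda x,y,z:np.r_[O+x*ex+y*ey,z]
for n,p in dict(tail=(-114,95,151),nose=(0,95,153)).items():
    q=P(*np.array(p)/1000);print(n,q.round(4),proj(T,q),proj(S,q))
for w in [((590,185),(300,157)),((588,366),(152,183))]:
    q=tri(T,t(*w[0]),S,s(*w[1]))[0];d=q[:2]-O;print("wheel stand frame",d@ex,d@ey,q[2],np.degrees(np.arctan2(q[2]-.08,d@ex)))
```

```text
tail (array([0.65696897, 0.04228907, 0.14699118]), np.float64(0.003592454365768024))
nose z.153 [ 0.65224304 -0.07183936  0.153     ] tail z.151 [0.6542556  0.04232738 0.151     ]
(array([ 0.61018756, -0.19147853,  0.25372726]), np.float64(0.002921248138747539))
(array([ 0.50078959, -0.18737065,  0.25177906]), np.float64(0.004308234305231401))
(array([ 0.47710142, -0.06653824,  0.08462162]), np.float64(0.0032078420507773786))
[[ 0.6446  0.1743]
 [ 0.631  -0.3564]
 [ 0.4796  0.1782]
 [ 0.4681 -0.3517]]
yaw -91.3507589250544 O [ 0.5562908 -0.0689004] [-0.02357301 -0.99972212] [ 0.99972212 -0.02357301]
tail [0.654  0.0428 0.151 ] [305.32702256 194.85688471] [339.52383589 195.4423795 ]
nose [ 0.6513 -0.0711  0.153 ] [350.77891504 195.38467952] [351.99216787 225.13679868]
wheel stand frame 0.1212735663462039 0.05677131271188793 0.25372726361734316 55.08231224822276
wheel stand frame 0.11974566210323757 -0.052693089830470614 0.25177906351671053 55.11998895141365
```

Two-view triangulation agrees with the stand frame fitted from the rails: yaw -91.35°, tail pad at (0.654, 0.042). The arm stands near 0.84 rad. I'll move above the tail pad with the fingers shut.

Emit:
step_arm --increments '[{"x": -1.66,"y": 3.69,"gripper": 0},{"x": -1.66,"y": 3.69},{"x": -1.66,"y": 3.69},{"x": -1.66,"y": 3.69},{"x": -1.66,"y": 3.69},{"x": -1.66,"y": 3.69},{"x": -1.66,"y": 3.69},{"x": -1.66,"y": 3.69},{"x": -1.66,"y": 3.69},{"x": -1.66,"y": 3.69},{"x": -1.66,"y": 3.69},{"x": -1.66,"y": 3.69},{"x": -1.66,"y": 3.69},{"x": -1.66,"y": 3.69},{"x": -1.66,"y": 3.69},{"x": -1.66,"y": 3.69},{},{},{},{}]' --newtons 20

```text
invalid input at $.increments[0]: expected keys x, y, z, wx, wy, wz, gripper
```

Emit:
step_arm --increments '[{"wz": 0.121},{"wz": 0.121},{"wz": 0.121},{"wz": 0.121},{"wz": 0.121},{"wz": 0.121},{"wz": 0.121},{"wz": 0.121},{"wz": 0.121},{"wz": 0.121},{},{}]'

```text
invalid input at $.increments[0]: expected keys x, y, z, wx, wy, wz, gripper
```

Emit:
step_arm --increments '[{"x": -1.66,"y": 3.69,"z": 0,"wx": 0,"wy": 0,"wz": 0,"gripper": 0},{"x": -1.66,"y": 3.69,"z": 0,"wx": 0,"wy": 0,"wz": 0,"gripper": 0},{"x": -1.66,"y": 3.69,"z": 0,"wx": 0,"wy": 0,"wz": 0,"gripper": 0},{"x": -1.66,"y": 3.69,"z": 0,"wx": 0,"wy": 0,"wz": 0,"gripper": 0},{"x": -1.66,"y": 3.69,"z": 0,"wx": 0,"wy": 0,"wz": 0,"gripper": 0},{"x": -1.66,"y": 3.69,"z": 0,"wx": 0,"wy": 0,"wz": 0,"gripper": 0},{"x": -1.66,"y": 3.69,"z": 0,"wx": 0,"wy": 0,"wz": 0,"gripper": 0},{"x": -1.66,"y": 3.69,"z": 0,"wx": 0,"wy": 0,"wz": 0,"gripper": 0},{"x": -1.66,"y": 3.69,"z": 0,"wx": 0,"wy": 0,"wz": 0,"gripper": 0},{"x": -1.66,"y": 3.69,"z": 0,"wx": 0,"wy": 0,"wz": 0,"gripper": 0},{"x": -1.66,"y": 3.69,"z": 0,"wx": 0,"wy": 0,"wz": 0,"gripper": 0},{"x": -1.66,"y": 3.69,"z": 0,"wx": 0,"wy": 0,"wz": 0,"gripper": 0},{"x": -1.66,"y": 3.69,"z": 0,"wx": 0,"wy": 0,"wz": 0,"gripper": 0},{"x": -1.66,"y": 3.69,"z": 0,"wx": 0,"wy": 0,"wz": 0,"gripper": 0},{"x": -1.66,"y": 3.69,"z": 0,"wx": 0,"wy": 0,"wz": 0,"gripper": 0},{"x": -1.66,"y": 3.69,"z": 0,"wx": 0,"wy": 0,"wz": 0,"gripper": 0}]' --newtons 20

```text
time_s: 1.7
position: [0.6549, 0.0412, 0.4043]
tool_rot: [[0.375, 0.927, -0.001], [0.927, -0.375, 0.0], [-0.0, -0.001, -1.0]]
ft_force: [-0.5, 0.3, -0.2]
grip_width: 0.0
```

Emit:
step_arm --increments '[{"x": 0,"y": 0,"z": 0,"wx": 0,"wy": 0,"wz": 0.121,"gripper": 0},{"x": 0,"y": 0,"z": 0,"wx": 0,"wy": 0,"wz": 0.121,"gripper": 0},{"x": 0,"y": 0,"z": 0,"wx": 0,"wy": 0,"wz": 0.121,"gripper": 0},{"x": 0,"y": 0,"z": 0,"wx": 0,"wy": 0,"wz": 0.121,"gripper": 0},{"x": 0,"y": 0,"z": 0,"wx": 0,"wy": 0,"wz": 0.121,"gripper": 0},{"x": 0,"y": 0,"z": 0,"wx": 0,"wy": 0,"wz": 0.121,"gripper": 0},{"x": 0,"y": 0,"z": 0,"wx": 0,"wy": 0,"wz": 0.121,"gripper": 0},{"x": 0,"y": 0,"z": 0,"wx": 0,"wy": 0,"wz": 0.121,"gripper": 0},{"x": 0,"y": 0,"z": 0,"wx": 0,"wy": 0,"wz": 0.121,"gripper": 0},{"x": 0,"y": 0,"z": 0,"wx": 0,"wy": 0,"wz": 0.121,"gripper": 0},{"x": 0,"y": 0,"z": 0,"wx": 0,"wy": 0,"wz": 0,"gripper": 0},{"x": 0,"y": 0,"z": 0,"wx": 0,"wy": 0,"wz": 0,"gripper": 0}]'

```text
time_s: 2.9
position: [0.654, 0.0426, 0.4044]
tool_rot: [[1.0, -0.02, -0.001], [-0.02, -1.0, 0.0], [-0.001, -0.0, -1.0]]
ft_force: [0.0, -0.1, -0.3]
grip_width: 0.0001
```

Emit:
step_arm --increments '[{"x": 0,"y": 0,"z": 2.5,"wx": 0,"wy": 0,"wz": 0,"gripper": 0},{"x": 0,"y": 0,"z": 2.5,"wx": 0,"wy": 0,"wz": 0,"gripper": 0},{"x": 0,"y": 0,"z": 1.5,"wx": 0,"wy": 0,"wz": 0,"gripper": 0},{"x": 0,"y": 0,"z": 0.5,"wx": 0,"wy": 0,"wz": 0,"gripper": 0},{"x": 0,"y": 0,"z": 0.5,"wx": 0,"wy": 0,"wz": 0,"gripper": 0},{"x": 0,"y": 0,"z": 0.2,"wx": 0,"wy": 0,"wz": 0,"gripper": 0},{"x": 0,"y": 0,"z": 0,"wx": 0,"wy": 0,"wz": 0,"gripper": 0}]'

```text
time_s: 3.6
position: [0.654, 0.0426, 0.3282]
tool_rot: [[1.0, -0.023, 0.001], [-0.023, -1.0, -0.0], [0.001, 0.0, -1.0]]
ft_force: [-0.4, -1.1, 0.0]
grip_width: -0.0001
```

Emit:
step_arm --increments '[{"x": 0,"y": 0,"z": 0.2,"wx": 0,"wy": 0,"wz": 0,"gripper": 0},{"x": 0,"y": 0,"z": 0.2,"wx": 0,"wy": 0,"wz": 0,"gripper": 0},{"x": 0,"y": 0,"z": 0.2,"wx": 0,"wy": 0,"wz": 0,"gripper": 0},{"x": 0,"y": 0,"z": 0,"wx": 0,"wy": 0,"wz": 0,"gripper": 0}]'

```text
time_s: 4.0
position: [0.654, 0.0428, 0.3219]
tool_rot: [[1.0, -0.023, 0.001], [-0.023, -1.0, 0.0], [0.001, -0.0, -1.0]]
ft_force: [0.0, 2.9, 1.1]
grip_width: 0.0002
```

Emit:
step_arm --increments '[{"x": 0,"y": 0,"z": 0.2,"wx": 0,"wy": 0,"wz": 0,"gripper": 0},{"x": 0,"y": 0,"z": 0.2,"wx": 0,"wy": 0,"wz": 0,"gripper": 0},{"x": 0,"y": 0,"z": 0,"wx": 0,"wy": 0,"wz": 0,"gripper": 0}]'

```text
time_s: 4.3
position: [0.6539, 0.0425, 0.3171]
tool_rot: [[1.0, -0.023, -0.001], [-0.023, -1.0, -0.0], [-0.001, 0.0, -1.0]]
ft_force: [-0.2, -0.6, -0.6]
grip_width: -0.0
```

Emit:
step_arm --increments '[{"x": 0,"y": 0,"z": 0.2,"wx": 0,"wy": 0,"wz": 0,"gripper": 0},{"x": 0,"y": 0,"z": 0.2,"wx": 0,"wy": 0,"wz": 0,"gripper": 0},{"x": 0,"y": 0,"z": 0.2,"wx": 0,"wy": 0,"wz": 0,"gripper": 0},{"x": 0,"y": 0,"z": 0,"wx": 0,"wy": 0,"wz": 0,"gripper": 0}]'

```text
time_s: 4.7
position: [0.6539, 0.0425, 0.3112]
tool_rot: [[1.0, -0.023, -0.001], [-0.023, -1.0, -0.0], [-0.001, 0.0, -1.0]]
ft_force: [0.2, 0.7, -0.6]
grip_width: -0.0001
```

Run:
```python
from h import *
s=cam("side")[0];t=cam("top")[0]
a=cv2.resize(s[170:290,290:390],(500,600),interpolation=cv2.INTER_CUBIC);b=cv2.resize(t[160:260,280:330],(300,600),interpolation=cv2.INTER_CUBIC)
cv2.imwrite("pics/a2.png",np.hstack([a,b]));print(env.observe()["ft_force"],env.observe()["position"])
```

```text
[-0.30723804  0.10870817 -0.67893778] [0.65395037 0.04258144 0.31159289]
```

View pics/a2.png

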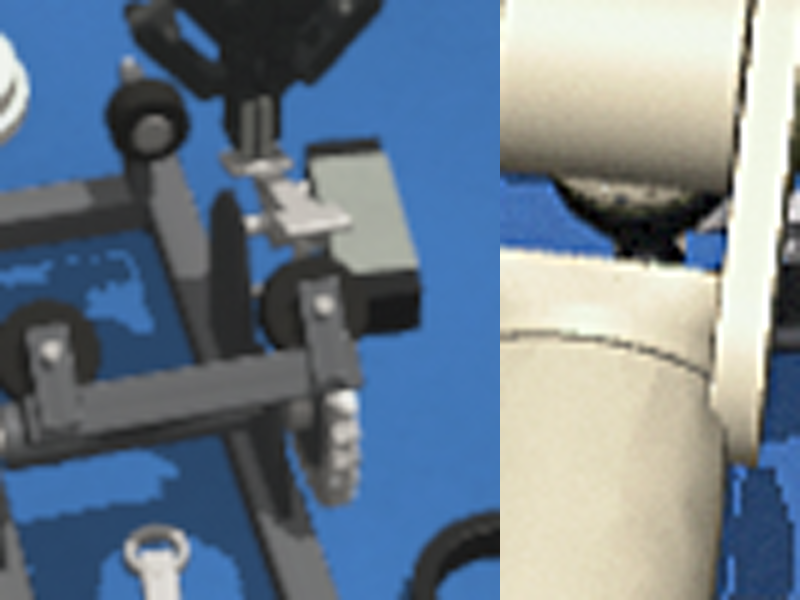

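The nose pad now shows above the wheel at full-image (352,212); it was hidden at its home position (352,225). The force is zero, so the pawl has snapped free. Next I lift and go over the arm's head.

Emit:
step_arm --increments '[{"x": 0,"y": 0,"z": -1,"wx": 0,"wy": 0,"wz": 0,"gripper": 0},{"x": 0,"y": 0,"z": -3,"wx": 0,"wy": 0,"wz": 0,"gripper": 0},{"x": 0,"y": 0,"z": -4,"wx": 0,"wy": 0,"wz": 0,"gripper": 0},{"x": 0,"y": 0,"z": -4,"wx": 0,"wy": 0,"wz": 0,"gripper": 0},{"x": 0,"y": 0,"z": -4,"wx": 0,"wy": 0,"wz": 0,"gripper": 0},{"x": 0,"y": 0,"z": -2,"wx": 0,"wy": 0,"wz": 0,"gripper": 0},{"x": -0.95,"y": 2.38,"z": 0,"wx": 0,"wy": 0,"wz": 0,"gripper": 0},{"x": -0.95,"y": 2.38,"z": 0,"wx": 0,"wy": 0,"wz": 0,"gripper": 0},{"x": -0.95,"y": 2.38,"z": 0,"wx": 0,"wy": 0,"wz": 0,"gripper": 0},{"x": -0.95,"y": 2.38,"z": 0,"wx": 0,"wy": 0,"wz": 0,"gripper": 0},{"x": -0.95,"y": 2.38,"z": 0,"wx": 0,"wy": 0,"wz": 0,"gripper": 0},{"x": -0.95,"y": 2.38,"z": 0,"wx": 0,"wy": 0,"wz": 0,"gripper": 0},{"x": -0.95,"y": 2.38,"z": 0,"wx": 0,"wy": 0,"wz": 0,"gripper": 0},{"x": -0.95,"y": 2.38,"z": 0,"wx": 0,"wy": 0,"wz": 0,"gripper": 0},{"x": -0.95,"y": 2.38,"z": 0,"wx": 0,"wy": 0,"wz": 0,"gripper": 0},{"x": -0.95,"y": 2.38,"z": 0,"wx": 0,"wy": 0,"wz": 0,"gripper": 0},{"x": 0,"y": 0,"z": 0,"wx": 0,"wy": 0,"wz": 0,"gripper": 0}]'

```text
time_s: 6.5
position: [0.5524, -0.1953, 0.4926]
tool_rot: [[1.0, -0.026, 0.001], [-0.026, -1.0, -0.001], [0.001, 0.001, -1.0]]
ft_force: [-0.2, 0.7, -0.7]
grip_width: 0.0001
```

Run:
```python
from h import *
s=cam("side")[0]
cv2.imwrite("pics/a3.png",cv2.resize(s[140:290,265:405],(560,600),interpolation=cv2.INTER_CUBIC))
import numpy as np
L=lambda t:np.array([.21*np.cos(t)-.01*np.sin(t),.08+.21*np.sin(t)+.01*np.cos(t)])
th=np.linspace(.84,0,15);p=np.array([L(t) for t in th]);print((np.diff(p,axis=0)*100).round(2).tolist(),p[0])
```

```text
[[0.95, -0.83], [0.9, -0.88], [0.85, -0.93], [0.79, -0.98], [0.73, -1.03], [0.67, -1.07], [0.6, -1.11], [0.53, -1.14], [0.46, -1.17], [0.39, -1.2], [0.32, -1.22], [0.25, -1.24], [0.17, -1.25], [0.1, -1.26]] [0.13272076 0.24304968]
```

View pics/a3.png

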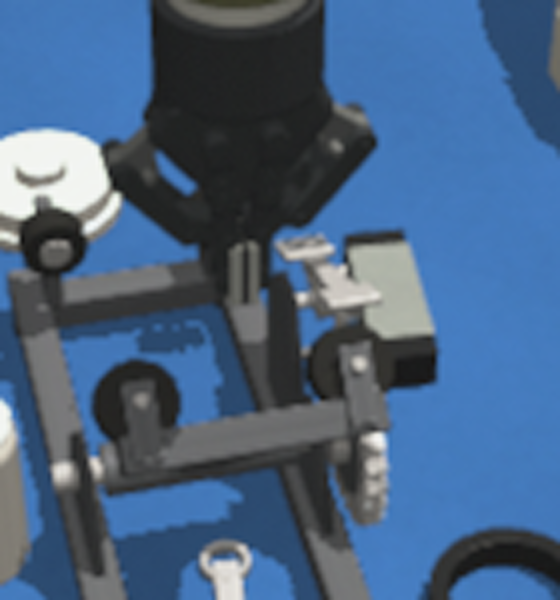

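The pawl stays free with the fingers off it, and the tips sit between the two wheels over the arm. I descend to contact, then follow the arc.

Emit:
step_arm --increments '[{"x": 0,"y": 0,"z": 2,"wx": 0,"wy": 0,"wz": 0,"gripper": 0},{"x": 0,"y": 0,"z": 2,"wx": 0,"wy": 0,"wz": 0,"gripper": 0},{"x": 0,"y": 0,"z": 1.5,"wx": 0,"wy": 0,"wz": 0,"gripper": 0},{"x": 0,"y": 0,"z": 0.8,"wx": 0,"wy": 0,"wz": 0,"gripper": 0},{"x": 0,"y": 0,"z": 0.5,"wx": 0,"wy": 0,"wz": 0,"gripper": 0},{"x": 0,"y": 0,"z": 0.4,"wx": 0,"wy": 0,"wz": 0,"gripper": 0},{"x": 0,"y": 0,"z": 0,"wx": 0,"wy": 0,"wz": 0,"gripper": 0}]'

```text
time_s: 7.25
position: [0.5536, -0.1929, 0.4198]
tool_rot: [[1.0, -0.023, 0.0], [-0.023, -1.0, -0.0], [0.0, 0.0, -1.0]]
ft_force: [-0.0, -0.9, -0.0]
grip_width: 0.0002
```

Emit:
step_arm --increments '[{"x": 0,"y": 0,"z": 0.4,"wx": 0,"wy": 0,"wz": 0,"gripper": 0},{"x": 0,"y": 0.2,"z": 0.4,"wx": 0,"wy": 0,"wz": 0,"gripper": 0},{"x": 0,"y": 0.4,"z": 0.4,"wx": 0,"wy": 0,"wz": 0,"gripper": 0},{"x": 0,"y": 0.4,"z": 0.4,"wx": 0,"wy": 0,"wz": 0,"gripper": 0}]'

```text
time_s: 7.65
position: [0.5533, -0.2035, 0.4039]
tool_rot: [[1.0, -0.023, 0.001], [-0.023, -1.0, -0.001], [0.001, 0.001, -1.0]]
ft_force: [0.5, 1.2, 4.0]
grip_width: 0.0
```

Emit:
step_arm --increments '[{"x": 0,"y": 0.75,"z": 0.73,"wx": 0,"wy": 0,"wz": 0,"gripper": 0},{"x": 0,"y": 0.71,"z": 0.76,"wx": 0,"wy": 0,"wz": 0,"gripper": 0},{"x": 0,"y": 0.67,"z": 0.79,"wx": 0,"wy": 0,"wz": 0,"gripper": 0},{"x": 0,"y": 0.63,"z": 0.81,"wx": 0,"wy": 0,"wz": 0,"gripper": 0},{"x": 0,"y": 0.59,"z": 0.84,"wx": 0,"wy": 0,"wz": 0,"gripper": 0},{"x": 0,"y": 0.55,"z": 0.86,"wx": 0,"wy": 0,"wz": 0,"gripper": 0}]'

```text
time_s: 8.25
position: [0.5523, -0.2425, 0.3547]
tool_rot: [[1.0, -0.023, -0.001], [-0.023, -1.0, 0.001], [-0.001, -0.001, -1.0]]
ft_force: [1.0, 3.5, 0.9]
grip_width: 0.0002
```

Emit:
step_arm --increments '[{"x": 0,"y": 0.5,"z": 0.88,"wx": 0,"wy": 0,"wz": 0,"gripper": 0},{"x": 0,"y": 0.46,"z": 0.9,"wx": 0,"wy": 0,"wz": 0,"gripper": 0},{"x": 0,"y": 0.41,"z": 0.91,"wx": 0,"wy": 0,"wz": 0,"gripper": 0},{"x": 0,"y": 0.37,"z": 0.93,"wx": 0,"wy": 0,"wz": 0,"gripper": 0},{"x": 0,"y": 0.32,"z": 0.94,"wx": 0,"wy": 0,"wz": 0,"gripper": 0},{"x": 0,"y": 0.28,"z": 0.95,"wx": 0,"wy": 0,"wz": 0,"gripper": 0},{"x": 0,"y": 0.23,"z": 0.96,"wx": 0,"wy": 0,"wz": 0,"gripper": 0}]'

```text
time_s: 8.95
position: [0.5518, -0.2681, 0.2904]
tool_rot: [[1.0, -0.023, 0.0], [-0.023, -1.0, -0.0], [0.0, 0.0, -1.0]]
ft_force: [0.3, 2.2, 2.3]
grip_width: -0.0001
```

Emit:
step_arm --increments '[{"x": 0,"y": 0.19,"z": 0.8,"wx": 0,"wy": 0,"wz": 0,"gripper": 0},{"x": 0,"y": 0.1,"z": 0.7,"wx": 0,"wy": 0,"wz": 0,"gripper": 0},{"x": 0,"y": 0.1,"z": 0.6,"wx": 0,"wy": 0,"wz": 0,"gripper": 0},{"x": 0,"y": 0,"z": 0.4,"wx": 0,"wy": 0,"wz": 0,"gripper": 0},{"x": 0,"y": 0,"z": 0,"wx": 0,"wy": 0,"wz": 0,"gripper": 0}]'

```text
time_s: 9.45
position: [0.5516, -0.2719, 0.2656]
tool_rot: [[1.0, -0.023, -0.001], [-0.023, -1.0, -0.0], [-0.001, 0.0, -1.0]]
ft_force: [0.7, -0.2, -0.3]
grip_width: 0.0
```

Emit:
step_arm --increments '[{"x": 0,"y": 0,"z": 0.2,"wx": 0,"wy": 0,"wz": 0,"gripper": 0},{"x": 0,"y": 0,"z": 0,"wx": 0,"wy": 0,"wz": 0,"gripper": 0}]'

```text
time_s: 9.65
position: [0.5517, -0.2718, 0.2641]
tool_rot: [[1.0, -0.023, 0.0], [-0.023, -1.0, -0.0], [0.0, 0.0, -1.0]]
ft_force: [0.3, 0.0, -0.9]
grip_width: 0.0
```

Emit:
step_arm --increments '[{"x": 0,"y": 0,"z": 0.15,"wx": 0,"wy": 0,"wz": 0,"gripper": 0},{"x": 0,"y": 0,"z": 0,"wx": 0,"wy": 0,"wz": 0,"gripper": 0}]'

```text
time_s: 9.85
position: [0.5517, -0.2717, 0.2634]
tool_rot: [[1.0, -0.023, 0.001], [-0.023, -1.0, -0.001], [0.001, 0.001, -1.0]]
ft_force: [-2.3, 0.8, 6.1]
grip_width: -0.0002
```

Emit:
step_arm --increments '[{"x": 0,"y": 0,"z": 0.15,"wx": 0,"wy": 0,"wz": 0,"gripper": 0},{"x": 0,"y": 0,"z": 0,"wx": 0,"wy": 0,"wz": 0,"gripper": 0},{"x": 0,"y": 0,"z": 0,"wx": 0,"wy": 0,"wz": 0,"gripper": 0}]'

```text
time_s: 10.15
position: [0.5516, -0.2716, 0.2633]
tool_rot: [[1.0, -0.023, 0.002], [-0.023, -1.0, -0.002], [0.002, 0.002, -1.0]]
ft_force: [-5.6, 2.1, 15.5]
grip_width: -0.0001
```

Run:
```python
from h import *
s=env.observe();print(s["ft_force"],s["position"])
s=cam("side")[0]
cv2.imwrite("pics/a4.png",cv2.resize(s[170:390,250:410],(436,600),interpolation=cv2.INTER_CUBIC))
```

```text
[-5.5719693   2.14710955 15.52465393] [ 0.55155683 -0.27162299  0.26334577]
```

View pics/a4.png

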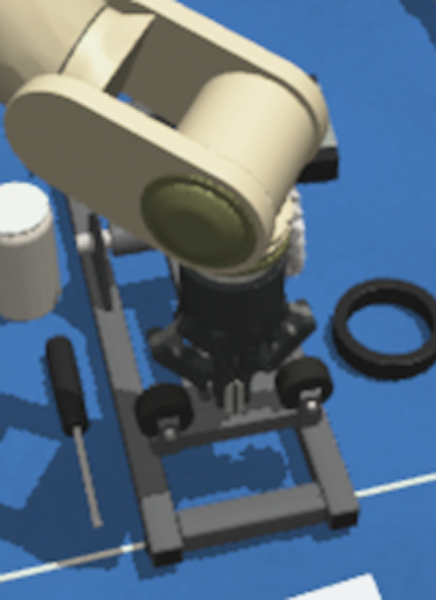

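The arm lies on its stop: the tips are at z 0.090 and 15 N gives no more travel. I lift clear and go over the nose pad.

Emit:
step_arm --increments '[{"x": 0,"y": 0,"z": -1,"wx": 0,"wy": 0,"wz": 0,"gripper": 0},{"x": 0,"y": 0,"z": -3,"wx": 0,"wy": 0,"wz": 0,"gripper": 0},{"x": 0,"y": 0,"z": -4,"wx": 0,"wy": 0,"wz": 0,"gripper": 0},{"x": 0,"y": 0,"z": -4,"wx": 0,"wy": 0,"wz": 0,"gripper": 0},{"x": 0,"y": 0,"z": -3,"wx": 0,"wy": 0,"wz": 0,"gripper": 0},{"x": 0.95,"y": -2.06,"z": 0,"wx": 0,"wy": 0,"wz": 0,"gripper": 0},{"x": 0.95,"y": -2.06,"z": 0,"wx": 0,"wy": 0,"wz": 0,"gripper": 0},{"x": 0.95,"y": -2.06,"z": 0,"wx": 0,"wy": 0,"wz": 0,"gripper": 0},{"x": 0.95,"y": -2.06,"z": 0,"wx": 0,"wy": 0,"wz": 0,"gripper": 0},{"x": 0.95,"y": -2.06,"z": 0,"wx": 0,"wy": 0,"wz": 0,"gripper": 0},{"x": 0.95,"y": -2.06,"z": 0,"wx": 0,"wy": 0,"wz": 0,"gripper": 0},{"x": 0.95,"y": -2.06,"z": 0,"wx": 0,"wy": 0,"wz": 0,"gripper": 0},{"x": 0.95,"y": -2.06,"z": 0,"wx": 0,"wy": 0,"wz": 0,"gripper": 0},{"x": 0.95,"y": -2.06,"z": 0,"wx": 0,"wy": 0,"wz": 0,"gripper": 0},{"x": 0.95,"y": -2.06,"z": 0,"wx": 0,"wy": 0,"wz": 0,"gripper": 0},{"x": 0,"y": 0,"z": 0,"wx": 0,"wy": 0,"wz": 0,"gripper": 0},{"x": 0,"y": 0,"z": 0,"wx": 0,"wy": 0,"wz": 0,"gripper": 0}]'

```text
time_s: 11.9
position: [0.6513, -0.0679, 0.4111]
tool_rot: [[1.0, -0.022, -0.0], [-0.022, -1.0, -0.0], [-0.0, 0.0, -1.0]]
ft_force: [-0.5, 0.1, 0.3]
grip_width: -0.0
```

Run:
```python
from h import *
s=cam("side")[0]
cv2.imwrite("pics/a5.png",cv2.resize(s[150:350,270:400],(390,600),interpolation=cv2.INTER_CUBIC))
```

```text
(no output)
```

View pics/a5.png

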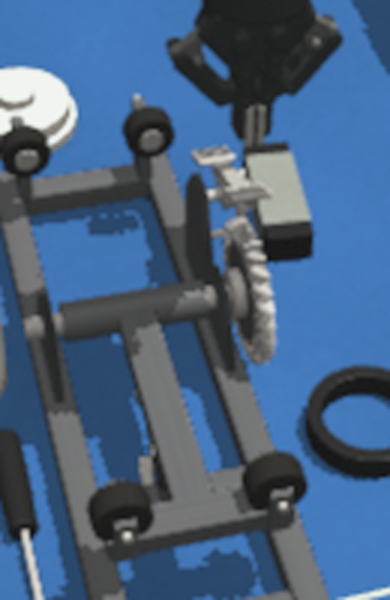

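The arm is level, the pawl is still free, and the tips are over the nose pad. Now I press the nose home.

Emit:
step_arm --increments '[{"x": 0,"y": 0,"z": 2,"wx": 0,"wy": 0,"wz": 0,"gripper": 0},{"x": 0,"y": 0,"z": 2,"wx": 0,"wy": 0,"wz": 0,"gripper": 0},{"x": 0,"y": 0,"z": 1,"wx": 0,"wy": 0,"wz": 0,"gripper": 0},{"x": 0,"y": 0,"z": 0.5,"wx": 0,"wy": 0,"wz": 0,"gripper": 0},{"x": 0,"y": 0,"z": 0.5,"wx": 0,"wy": 0,"wz": 0,"gripper": 0},{"x": 0,"y": 0,"z": 0.4,"wx": 0,"wy": 0,"wz": 0,"gripper": 0}]'

```text
time_s: 12.55
position: [0.6514, -0.0683, 0.3478]
tool_rot: [[1.0, -0.023, 0.002], [-0.023, -1.0, -0.001], [0.002, 0.001, -1.0]]
ft_force: [0.5, -0.5, -0.3]
grip_width: 0.0003
```

Emit:
step_arm --increments '[{"x": 0,"y": 0,"z": 0.4,"wx": 0,"wy": 0,"wz": 0,"gripper": 0},{"x": 0,"y": 0,"z": 0.4,"wx": 0,"wy": 0,"wz": 0,"gripper": 0},{"x": 0,"y": 0,"z": 0.4,"wx": 0,"wy": 0,"wz": 0,"gripper": 0},{"x": 0,"y": 0,"z": 0.3,"wx": 0,"wy": 0,"wz": 0,"gripper": 0},{"x": 0,"y": 0,"z": 0,"wx": 0,"wy": 0,"wz": 0,"gripper": 0}]'

```text
time_s: 13.05
position: [0.6514, -0.0679, 0.3315]
tool_rot: [[1.0, -0.023, -0.001], [-0.023, -1.0, 0.0], [-0.001, -0.0, -1.0]]
ft_force: [0.9, 0.9, 0.2]
grip_width: 0.0
```

Emit:
step_arm --increments '[{"x": 0,"y": 0,"z": 0.3,"wx": 0,"wy": 0,"wz": 0,"gripper": 0},{"x": 0,"y": 0,"z": 0.2,"wx": 0,"wy": 0,"wz": 0,"gripper": 0},{"x": 0,"y": 0,"z": 0,"wx": 0,"wy": 0,"wz": 0,"gripper": 0},{"x": 0,"y": 0,"z": 0,"wx": 0,"wy": 0,"wz": 0,"gripper": 0}]'

```text
time_s: 13.45
position: [0.6514, -0.0679, 0.3272]
tool_rot: [[1.0, -0.023, 0.0], [-0.023, -1.0, -0.0], [0.0, 0.0, -1.0]]
ft_force: [0.4, -0.1, -0.6]
grip_width: -0.0002
```

Emit:
step_arm --increments '[{"x": 0,"y": 0,"z": 0.15,"wx": 0,"wy": 0,"wz": 0,"gripper": 0},{"x": 0,"y": 0,"z": 0,"wx": 0,"wy": 0,"wz": 0,"gripper": 0},{"x": 0,"y": 0,"z": 0,"wx": 0,"wy": 0,"wz": 0,"gripper": 0}]'

```text
time_s: 13.75
position: [0.6514, -0.068, 0.3262]
tool_rot: [[1.0, -0.023, 0.001], [-0.023, -1.0, -0.0], [0.001, 0.0, -1.0]]
ft_force: [-0.3, -0.3, 4.7]
grip_width: 0.0003
```

Emit:
step_arm --increments '[{"x": 0,"y": 0,"z": -1,"wx": 0,"wy": 0,"wz": 0,"gripper": 0},{"x": 0,"y": 0,"z": -3,"wx": 0,"wy": 0,"wz": 0,"gripper": 0},{"x": 0,"y": 0,"z": -4,"wx": 0,"wy": 0,"wz": 0,"gripper": 0},{"x": 0,"y": 0,"z": -4,"wx": 0,"wy": 0,"wz": 0,"gripper": 0},{"x": 0,"y": 0,"z": 0,"wx": 0,"wy": 0,"wz": 0,"gripper": 0},{"x": 0,"y": 0,"z": 0,"wx": 0,"wy": 0,"wz": 0,"gripper": 0},{"x": 0,"y": 0,"z": 0,"wx": 0,"wy": 0,"wz": 0,"gripper": 0},{"x": 0,"y": 0,"z": 0,"wx": 0,"wy": 0,"wz": 0,"gripper": 0}]'

```text
time_s: 14.55
position: [0.6515, -0.068, 0.4442]
tool_rot: [[1.0, -0.023, -0.003], [-0.023, -1.0, 0.001], [-0.003, -0.001, -1.0]]
ft_force: [0.7, 0.2, 0.5]
grip_width: 0.0006
```

Run:
```python
from h import *
c=cam("side");s=c[0].copy()
print("home nose/tail px",proj(c,(.6513,-.0711,.153)),proj(c,(.654,.0428,.151)),"head level",proj(c,(.5513,-.2788,.09)))
cv2.imwrite("pics/a6.png",cv2.resize(s[150:350,270:400],(390,600),interpolation=cv2.INTER_CUBIC))
print(env.observe()["ft_force"])
```

```text
home nose/tail px [352.00178091 225.12282691] [339.54570825 195.44614603] head level [334.60368207 320.62347539]
[ 1.36861494 -0.16729093  0.31414035]
```

View pics/a6.png

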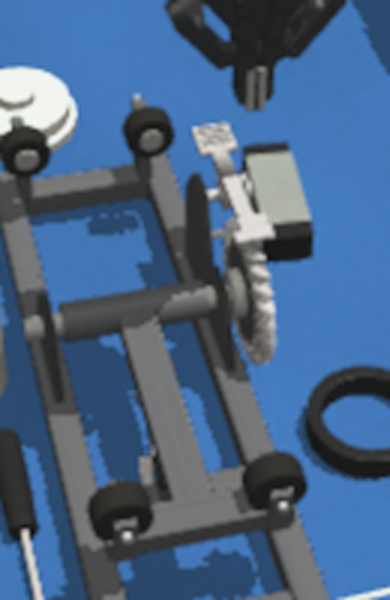

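The nose pad is at full-image (354,226) and the tail pad at (341,196). Both match their predicted home positions, (352,225) and (340,195). The arm is level and the robot is clear, so I hand in.

```bash
python3 -c "
from rig import env
print(env.close_job())"
```

```text
the job is handed in; nothing more can be done
None
```

The job is done and handed in at about 14.6 s of the 48 s allowed; the interface gives no verdict.

1. **Pawl freed:** I pressed the tail pad until the pawl snapped over. The last picture before I pushed the arm showed it still free with the fingers off it.
2. **Arm lowered:** I followed the arc of the arm's outer end down onto the rubber stop. The fingertips ended at z = 0.090 m, and 15 N gave no further travel.
3. **Pawl reset:** I pressed the nose pad home. The fingertips stopped at z = 0.153 m with about 5 N.

**Last checks:** The final picture shows both pawl pads within about 2 pixels of where they should be when home. The arm is level and the gripper is about 12 cm clear. The wrist force was about 1 N, which is noise.

**Loose things:** I saw no contact with any of them, and those in the last view look unmoved. I did not measure them again, and the propeller and part of the can and screwdriver were outside that view.

No check failed or disagreed. One move call was refused because its rows left out some of the required numbers, and nothing moved.

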